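Tidy the worktop: stack the tin, hang up the pail

ROBOT

A 6-joint arm with a two-finger parallel gripper is mounted at the origin on the work surface. World frame = base frame: x ahead of the robot, y to its left, z up, the work surface at z = 0. Lengths are in m, angles in rad, forces in N, time in s.
With the tool pointing down it reaches from about 0.275 to 0.875 m from the base axis. Payload 12.5 kg.
Tool frame: the origin (TCP) lies at the very end of the fingers, on their centre line; the grasp point (between the pads) lies 19 mm behind it; z points along the fingers, y is the line along which they close (so a half turn about z gives the same grasp; the last joint's range is limited). The gripper opens to 85 mm and grips with 20 to 120 N. Pads are 22 mm wide; open, the fingers measure 114 mm over their backs; the gripper's body (76 mm by 85 mm) begins 54 mm behind the grasp point. The pads swing forward as they close: fully open they stand 13 mm farther back than shut.
Start: joints at [-1.219, 0.351, 1.652, -0, 1.139, -0.085], TCP at [0.233, -0.498, 0.231] pointing down, gripper open.
Joint ranges: [-2.75, 2.75], [-0.79, 2.1], [0.01, 2.65], [-1.57, 4.71], [0.07, 3.14], [-2.87, 2.87]. Speed limits (rad/s): [2.22, 2.22, 2.79, 3.14, 3.14, 3.14].

INTERFACE

Orientations are given as a 3x3 rotation matrix whose columns are the frame's x, y, z axes.
In Python, from bench import manip gives the robot as it stands. Calls block until the motion is done:
- manip.move_ptp(position, orientation): joint-space move of the TCP to a pose.
- manip.move_l(position, attitude=None, max_speed=0.15): straight line of the TCP; attitude=None keeps the orientation; max_speed is the mean speed in m/s.
- manip.move_j(angles): joint-space move.
- manip.set_gripper(opening, effort=None): opening from 0.0 (shut) to 1.0 (fully open); effort is the grip in N (None keeps the last); returns when the fingers have stopped.
- manip.dwell(seconds).
- manip.inverse_kinematics(position, orientation): joint angles nearest the present ones, or None.
- manip.grab_frame(name): name is "scene" or "top"; returns (picture, depth): 400x640x3 uint8, red, green, blue; 400x640 float32, m along the optical axis (not along the pixel's ray), 0 where there is no reading.
- manip.get_calibration(name): a dict with "camera_matrix" (3x3 intrinsics, pixels), "R" (3x3) and "t" (3): a world point X has camera coordinates R X + t. Camera axes: x right, y down, z forward; pixel columns grow to the right and rows downward; lengths in m; the calibration is good to about 2 mm. A picture is of the moment at which its call begins. get_calibration takes no time and is no camera call.
A pose or a line that the arm cannot do raises manip.Unreachable and nothing moves.
- manip.sign_off(): hands the job in; it is judged then, once.
Trained networks look in the newest picture that a camera, given by its name, has taken for a name from the list of things; names that differ only in an ending like _2 or _b are one class to them, and where a whole thing is asked for, a point or a joint stands for the part that bears it (a point fixed in the world has none). Each returns a list of dicts, best first, with "confidence" (0 to 1); they miss things now and then, are a little off and sometimes report something else, mostly with a low value. They report only what shows in the picture. A call takes as long as a camera call. They do not tell look-alikes from the thing itself.
- manip.look_for(camera, name): "at" ([x, y, z] in m, in world coordinates, good to about 4 mm: the middle of the surface that is visible of it).
Readings, each from a call of its own:
- manip.current_time(): time.
- manip.current_qpos(): joint angles.
- manip.current_joint_vel(): joint speeds.
- manip.current_joint_torque(): joint torques, N m.
- manip.current_ee_pos(): TCP position.
- manip.current_tcp_rot(): TCP orientation.
- manip.current_force(): force on the tool from outside, world axes, zero at the start.
- manip.current_ft_torque(): the same for the moment, N m.
- manip.current_grip_width(): opening from 0.0 (shut) to 1.0 (fully open).
- manip.current_grip_force(): force on a finger pad.
Only numpy, scipy, OpenCV 4.12 (cv2) and the standard library are available. Lean on these libraries where they do the work, as an engineer would, in place of code of your own. Each camera call takes 0.05 s, during which the arm holds its last target. There are 200 camera calls.

TASK

The single square tin standing in front of the hook is in the way: first put it squarely on top of the column of two like tins, edges lined up. Then hang the metal pail by its handle bar on the hook, with the middle of the bar in the hook's seat behind the upturned tip, so that the pail hangs level, free and at rest. Leave the other things on the worktop where they are.

Things in the scene. Friction and masses are not known exactly. Their poses are not given: they have to be found in the camera images.
- hook_stand: steel stand fixed to the worktop; one hook, a flat strip 12 mm wide, juts from a 14 mm post, 196 mm high. Origin on the worktop below the middle of the hook's seat; x runs along the hook from tip to post (axis at x = 95 mm), z up. Level seat x -22 to 22 mm, top at z = 160 mm; upturned tip x -30 to -22 mm, up to z = 182 mm; 12 mm high stop at its back; base plate 90 x 90 x 12 mm under the post
- saddle (a point): middle of the hook's seat, on its top face, 160 mm above the worktop; axes as the stand's
- hook_tip (a point): upper end of the hook's upturned tip (182 mm above the worktop, 26 mm before the middle of the seat)
- pail: open grey metal pail, rim 110 mm across and 65 mm high, foot 84 mm; rigid upright handle: rods at y = -54 and 54 mm rise to a straight wooden bar along y, 14 x 14 mm in section, 104 mm long, centre 132 mm and lower face 125 mm above the underside. Origin at the centre of the underside, z up. Gripping the bar 32 mm from its middle leaves the middle free for the hook; either way round fits
- pail_bar (a point): centre of the pail's handle bar, 132 mm above the pail's underside; axes as the pail's (y along the bar)
- tin_c: closed white square tin, 64 x 64 mm, 65 mm high, one of three alike; origin at the centre of its underside, x and y square to its sides, z up. This is the single one, on the worktop about 120 mm before the hook's seat; the hook's tip near it is higher than the tin, so keep the gripper's wide body across the hook
- tin_a: closed white square tin, 64 x 64 mm, 65 mm high, one of three alike; origin at the centre of its underside, x and y square to its sides, z up. This is the lower one of the column of two; it stands on the worktop
- tin_b: closed white square tin, 64 x 64 mm, 65 mm high, one of three alike; origin at the centre of its underside, x and y square to its sides, z up. This is the upper one of the column of two; its top is 130 mm above the worktop
- salt_pot: small white salt pot, 38 mm wide, 50 mm high, between the task's things; to be left alone; origin at the centre of its underside
- pepper_pot: small dark wooden pepper pot, 38 mm wide, 50 mm high, between the task's things; to be left alone; origin at the centre of its underside
- mug: terracotta mug, 80 mm across, 90 mm high, at the right; to be left alone; origin at the centre of its underside
- spoon: wooden spoon, 240 mm long, lying at the left; to be left alone; origin on its grip line
Mind the look-alikes: they are no part of the job. Leave any blue look-alike of the hook_stand alone.

How it is judged:
On the way, in this order (a step that is already met when the one before it is completed fails the run):
1. the single tin stands squarely on the column of two and has been let go (horizontal distance between tin_c and tin_b below 0.012 m and z of tin_c in the frame of tin_b between 0.06 and 0.07 m and angle between each of tin_c, tin_b, tin_a's own z axis and vertical below 0.1 rad and (angle between the x axis of tin_c and the x axis of tin_b, either way round below 0.2 rad or angle between the x axis of tin_c and the y axis of tin_b, either way round below 0.2 rad) and horizontal distance between tin_b and tin_a below 0.012 m and z of tin_b in the frame of tin_a between 0.06 and 0.07 m and (angle between the x axis of tin_b and the x axis of tin_a, either way round below 0.2 rad or angle between the x axis of tin_b and the y axis of tin_a, either way round below 0.2 rad) and height (world z) of tin_a below 0.01 m and contact force between the fingers and tin_c below 0.1 N and linear speed of tin_c below 0.03 m/s), for 0.3 s.
2. the pail hangs by its bar in the hook's seat and has been let go (contact force between pail and hook_stand above 0.4 N and x of pail_bar in the frame of hook_stand between -0.024 and 0.024 m and y of pail_bar in the frame of hook_stand between -0.025 and 0.025 m and z of pail_bar in the frame of hook_stand between 0.155 and 0.18 m and height (world z) of pail above 0.015 m and angle between pail's own z axis and vertical below 0.3 rad and linear speed of pail below 0.05 m/s and contact force between the fingers and pail below 0.1 N), for 0.2 s.
At the end, for the whole second after the job is handed in: Three tins in one upright column, the single one on top, each within 12 mm and 0.2 rad of square with the one below; the pail hangs clear of the worktop, its bar in the hook's seat, bar middle within 25 mm of the hook's line, tilt under 0.3 rad; all let go and at rest (all of step 1 and all of step 2); the robot touches nothing.
It fails at once if something else on the worktop (salt or pepper pot, mug, spoon) is moved by more than 40 mm (distance of any of salt_pot, pepper_pot, mug, spoon from where it was at the start of the episode above 0.04 m).
It also fails if it takes over 64 s, if anything falls off the work surface, if the arm or the gripper's body presses on something with over 40 N, if the wrist force passes 120 N, or if a joint passes its speed limit or range.

## Working session

There is one attempt and no reset: what is moved stays moved. The work goes in short steps, each a Python script; the robot and the scene stay as the last script left them, time stands still between calls to the robot, and variables do not carry over. Pictures are saved under pics/ and viewed, at most 10 in all, crops included, and the job is handed in when it is done.

```bash
mkdir -p pics; ls; python3 - <<'E'
from bench import manip
import cv2,numpy as np
for c in("scene","top"):
    p,d=manip.grab_frame(c); cv2.imwrite(f"pics/{c}0.png",p[:,:,::-1]); np.savez(f"{c}0.npz",p=p,d=d)
    k=manip.get_calibration(c); print(c,k["camera_matrix"].tolist(),(-k["R"].T@k["t"]).round(3),k["R"][2].round(2))
    for n in("hook_stand","pail","pail_bar","tin_a","salt_pot","pepper_pot","mug","spoon","saddle","hook_tip"):
        print(n,[(np.round(r["at"],3).tolist(),round(r["confidence"],2)) for r in manip.look_for(c,n)])
E
```

```text
pics
scene [[434.3707082546524, 0.0, 312.3289287737332], [0.0, 434.3707082546524, 195.07901763066323], [0.0, 0.0, 1.0]] [ 1.138 -0.424  0.949] [-0.65  0.35 -0.68]
hook_stand [([0.688, 0.003, 0.012], 0.96), ([0.22, 0.328, 0.006], 0.69), ([0.439, 0.247, 0.012], 0.63)]
pail [([0.582, -0.271, 0.035], 0.73)]
pail_bar [([0.583, -0.269, 0.034], 0.92)]
tin_a [([0.48, 0.031, 0.054], 0.84), ([0.63, 0.258, 0.035], 0.65), ([0.614, 0.27, 0.123], 0.65), ([0.596, 0.131, 0.034], 0.59), ([0.685, 0.012, 0.013], 0.31)]
salt_pot [([0.594, 0.133, 0.034], 0.76), ([0.479, 0.032, 0.054], 0.65), ([0.681, 0.011, 0.012], 0.59)]
pepper_pot [([0.601, -0.145, 0.036], 0.83)]
mug [([0.528, -0.474, 0.045], 0.9), ([0.613, 0.268, 0.121], 0.44)]
spoon [([0.522, 0.473, 0.012], 0.98)]
saddle [([0.682, 0.012, 0.013], 0.97), ([0.437, 0.248, 0.011], 0.89), ([0.217, 0.33, 0.012], 0.88)]
hook_tip [([0.686, 0.007, 0.01], 0.91), ([0.216, 0.33, 0.011], 0.77), ([0.44, 0.248, 0.013], 0.71)]
top [[456.1248957421025, 0.0, 317.54950617491875], [0.0, 456.1248957421025, 206.66635402640358], [0.0, 0.0, 1.0]] [0.093 0.021 1.608] [ 0.18 -0.02 -0.98]
hook_stand [([0.199, 0.326, 0.012], 0.96), ([0.428, 0.246, 0.008], 0.91), ([0.507, 0.474, 0.015], 0.74), ([0.668, 0.012, 0.015], 0.67)]
pail [([0.594, -0.283, 0.032], 0.93)]
pail_bar []
tin_a [([0.459, 0.042, 0.062], 0.84), ([0.596, 0.277, 0.127], 0.83), ([0.569, 0.263, 0.037], 0.42)]
salt_pot []
pepper_pot []
mug [([0.535, -0.477, 0.043], 0.7)]
spoon [([0.506, 0.472, 0.014], 0.71)]
saddle [([0.425, 0.246, 0.009], 0.93), ([0.668, 0.012, 0.01], 0.87), ([0.203, 0.331, 0.006], 0.67), ([0.57, 0.264, 0.038], 0.35)]
hook_tip [([0.424, 0.246, 0.01], 0.9), ([0.675, 0.013, 0.01], 0.62)]
```

View pics/scene0.png

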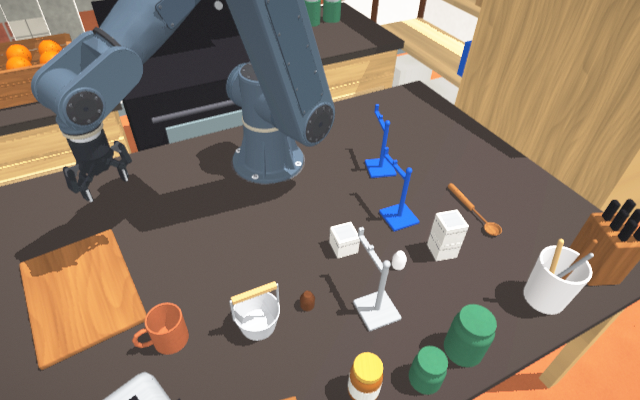

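View pics/top0.png

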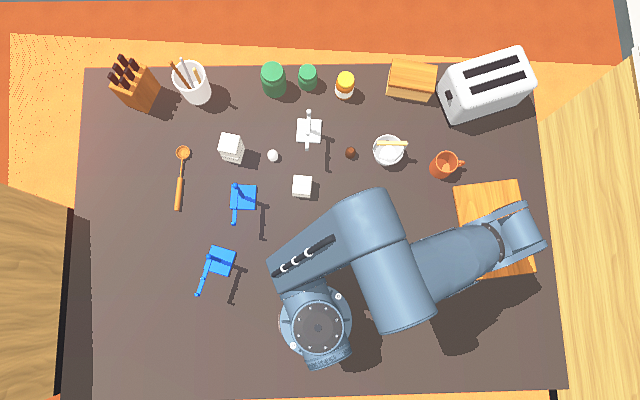

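The scene picture shows the grey hook stand (base at 378,310; tip at 362,232), the single tin (345,240), the column (447,235) and the pail with its bar (255,293). The blue stands are at (400,215) and (380,165). Next I'll measure all of these from depth.

```bash
cat > meas.py <<'E'
import numpy as np,cv2
from bench import manip
def cloud(c,p,d):
    k=manip.get_calibration(c);v,u=np.nonzero(d>0);z=d[v,u]
    K=k["camera_matrix"];X=np.c_[(u-K[0,2])/K[0,0]*z,(v-K[1,2])/K[1,1]*z,z]
    return (X-k["t"])@k["R"],p[v,u].astype(int)
def box(P,cx,cy,r,z0,z1):
    return P[(np.hypot(P[:,0]-cx,P[:,1]-cy)<r)&(P[:,2]>z0)&(P[:,2]<z1)]
def rect(Q):
    (c,s,a)=cv2.minAreaRect(Q[:,:2].astype(np.float32)); return np.round(c,4),np.round(s,4),round(a,1)
def line(Q):
    m=Q.mean(0); w=np.linalg.svd(Q-m,full_matrices=False)[2][0]; t=(Q-m)@w
    return np.round(m+w*(t.max()+t.min())/2,4),np.round(w,3),round(np.ptp(t),4)
E
python3 - <<'E'
from meas import *
for c in("scene","top"):
    f=np.load(c+"0.npz");P,C=cloud(c,f["p"],f["d"])
    for n,a in dict(tin=(.46,.035,.07,.057,.075),col=(.60,.27,.07,.122,.14),base=(.685,.01,.085,.006,.018),hook=(.6,.02,.11,.15,.17),tip=(.55,.03,.08,.172,.19),post=(.68,.01,.06,.185,.21),bar=(.59,-.275,.1,.125,.15),rim=(.59,-.275,.08,.058,.072),table=(.4,-.1,.05,-.02,.02)).items():
        Q=box(P,*a)
        if len(Q)>4: print(c,n,len(Q),np.median(Q,0).round(4),*rect(Q),'|',*line(Q))
E
```

```text
scene tin 426 [0.4704 0.0359 0.0636] [0.4677 0.038 ] [0.0653 0.0681] 82.6 | [0.4691 0.0361 0.0635] [ 0.854 -0.521 -0.004] 0.0832
scene col 472 [0.6051 0.2783 0.1289] [0.6024 0.2809] [0.0677 0.0675] 75.9 | [0.6025 0.2783 0.1286] [ 0.998  0.061 -0.008] 0.0774
scene base 1049 [0.6909 0.0022 0.0109] [0.6844 0.0081] [0.0907 0.0919] 85.0 | [0.6882 0.0041 0.0109] [0.699 0.715 0.001] 0.1237
scene hook 291 [0.6271 0.0109 0.1594] [0.6267 0.0127] [0.0142 0.1333] 85.2 | [0.6266 0.0114 0.1593] [ 0.996 -0.089 -0.008] 0.1333
scene tip 29 [0.5663 0.0159 0.1779] [0.5896 0.0145] [0.0109 0.0581] 83.4 | [0.5894 0.0146 0.1757] [ 0.987 -0.093 -0.133] 0.0589
scene post 49 [0.6862 0.0061 0.1901] [0.6859 0.0071] [0.0157 0.0152] 52.8 | [0.6852 0.0064 0.1912] [ 0.945  0.219 -0.243] 0.0173
scene bar 389 [ 0.5912 -0.2725  0.1367] [ 0.5876 -0.2705] [0.1127 0.0166] 87.9 | [ 0.5899 -0.2706  0.1355] [0.034 0.999 0.005] 0.1127
scene rim 181 [ 0.6105 -0.2659  0.063 ] [ 0.5968 -0.2699] [0.0911 0.1139] 0.0 | [ 0.6051 -0.2668  0.0629] [-0.174  0.985 -0.011] 0.1118
scene table 743 [ 0.4012 -0.1003 -0.0013] [ 0.4005 -0.099
[... 559 characters left out ...]
5] [-0.996  0.086 -0.004] 0.123
top tip 18 [0.5601 0.015  0.1779] [0.5833 0.0151] [0.0103 0.0587] 85.3 | [0.5831 0.0137 0.1774] [-0.987  0.122  0.103] 0.0595
top post 24 [0.6762 0.0094 0.1936] [0.6786 0.0082] [0.0167 0.0143] 77.5 | [0.6776 0.0092 0.1929] [-0.203 -0.925  0.321] 0.0163
top bar 147 [ 0.5808 -0.2722  0.1377] [ 0.5824 -0.2703] [0.1115 0.0145] 87.6 | [ 0.5814 -0.2702  0.1369] [-0.037 -0.999 -0.003] 0.1115
top rim 103 [ 0.5826 -0.2772  0.0638] [ 0.5836 -0.2714] [0.1058 0.109 ] 43.1 | [ 0.5815 -0.2738  0.064 ] [-0.981  0.191  0.01 ] 0.1085
top table 202 [ 4.264e-01 -8.240e-02 -2.000e-04] [ 0.4249 -0.0834] [0.0386 0.0929] 32.9 | [ 0.4235 -0.0844 -0.    ] [-0.539  0.842  0.012] 0.0928
```

```bash
cat > arm.py <<'E'
import numpy as np
from bench import manip
def R(a):  # tool down, closing axis at angle a (deg)
    a=np.radians(a);y=np.array([np.cos(a),np.sin(a),0]);z=np.array([0,0,-1.]);return np.c_[np.cross(y,z),y,z]
def st(s=""):
    print(s,round(manip.current_time(),2),np.round(manip.current_ee_pos(),4),"F",np.round(manip.current_force(),1),"w",round(manip.current_grip_width(),3),"g",np.round(manip.current_grip_force(),1),"q",np.round(manip.current_qpos(),2))
E
python3 - <<'E'
from arm import *
p=np.array([.4655,.0377])
for a in(83,263): print(a,manip.inverse_kinematics([*p,.25],R(a)))
a=min((83,-97),key=lambda a:abs(manip.inverse_kinematics([*p,.25],R(a))[5]))
print(a)
manip.move_l([.233,-.498,.30])
manip.move_ptp([*p,.25],R(a)); st()
manip.move_l([*p,.027],max_speed=.12); st()
manip.set_gripper(0,40); st("grip")
manip.move_l([*p,.20]); st("lift")
import cv2
for c in("scene","top"):
    f,d=manip.grab_frame(c); cv2.imwrite(f"pics/{c}1.png",f[:,:,::-1]); np.savez(c+"1.npz",p=f,d=d)
E
```

```text
83 [-1.89200278e-02  1.77465175e-01  1.83371915e+00 -4.44089210e-16
  1.13040833e+00 -1.46754331e+00]
263 [-1.89200278e-02  1.77465175e-01  1.83371915e+00 -4.44089210e-16
  1.13040833e+00  1.67404935e+00]
83
 3.81 [0.4657 0.0371 0.25  ] F [-0.4 -0.7  0.9] w 0.997 g 0.0 q [-0.02  0.18  1.83 -0.    1.13 -1.47]
 5.82 [0.4658 0.0377 0.0274] F [-0.1  0.3  1. ] w 1.001 g 0.0 q [-0.02  0.54  2.   -0.    0.6  -1.47]
grip 6.15 [0.4657 0.0377 0.0274] F [-1.7 -1.   6.1] w 0.74 g 44.5 q [-0.02  0.54  2.   -0.    0.6  -1.47]
lift 7.45 [0.465  0.0377 0.1992] F [ 0.5  1.  -1.5] w 0.744 g 44.4 q [-0.02  0.24  1.89  0.    1.01 -1.47]
```

View pics/scene1.png

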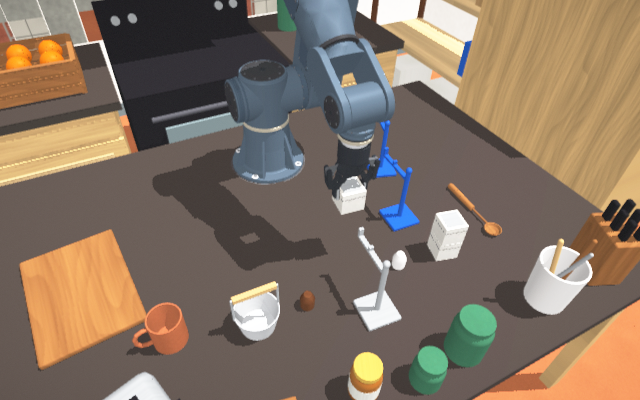

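The tin is held level at (350,195), and the column at (447,235) hasn't moved. I'll place it now.

```bash
python3 - <<'E'
from arm import *
c=np.array([.6002,.2808])
manip.move_l([*c,.20],R(76.4),max_speed=.2); manip.dwell(.3); st()
manip.move_l([*c,.161],max_speed=.08); st()
for z in(.159,.1575,.156):
    manip.move_l([*c,z],max_speed=.03); f=manip.current_force()[2]; st()
    if f>4: break
manip.dwell(.3)
manip.set_gripper(1.0); manip.dwell(.3); st("open")
p=manip.current_ee_pos(); manip.move_l([p[0],p[1],.27]); 
manip.move_ptp([.45,-.15,.32],R(0)); st()
import cv2
from meas import *
for n in("scene","top"):
    f,d=manip.grab_frame(n); cv2.imwrite(f"pics/{n}2.png",f[:,:,::-1]); np.savez(n+"2.npz",p=f,d=d)
    P,_=cloud(n,f,d)
    for k,a in dict(tin=(.60,.28,.07,.187,.205),base=(.685,.01,.085,.006,.018),hook=(.6,.02,.11,.15,.17),post=(.68,.01,.06,.185,.21),bar=(.59,-.275,.1,.125,.15)).items():
        Q=box(P,*a)
        if len(Q)>4: print(n,k,len(Q),np.median(Q,0).round(4),*rect(Q),'|',*line(Q))
E
```

```text
9.39 [0.6002 0.2805 0.2002] F [ 0.2  0.5 -1.6] w 0.744 g 44.3 q [ 0.37  0.59  1.36 -0.    1.19 -0.97]
 10.03 [0.6003 0.2808 0.161 ] F [ 0.2 -0.2 -1.3] w 0.744 g 44.4 q [ 0.37  0.63  1.4   0.    1.12 -0.97]
 10.28 [0.6003 0.2808 0.1592] F [-0.2 -0.3 -1.5] w 0.745 g 44.4 q [ 0.37  0.63  1.4  -0.    1.11 -0.97]
 10.53 [0.6002 0.2808 0.1576] F [ 0.3  0.3 -2.3] w 0.742 g 44.4 q [ 0.37  0.63  1.4   0.    1.11 -0.97]
 10.78 [0.6005 0.2808 0.1575] F [-4.4 -2.7  8.8] w 0.743 g 45.7 q [ 0.37  0.63  1.4  -0.    1.11 -0.97]
open 11.74 [0.6002 0.2808 0.1559] F [ 0.4 -0.7  0. ] w 1.002 g 0.0 q [ 0.37  0.63  1.4   0.    1.11 -0.97]
 14.33 [ 0.4504 -0.1495  0.3199] F [-0.3  0.3 -0.2] w 1.001 g 0.0 q [-0.42  0.13  1.72  0.    1.3  -0.42]
scene tin 496 [0.6056 0.2772 0.1937] [0.6026 0.28  ] [0.0666 0.0695] 75.1 | [0.6041 0.2771 0.1936] [ 0.901  0.434 -0.006] 0.0887
scene base 1050 [0.6916 0.0018 0.0108] [0.6837 0.0081] [0.0911 0.0917] 85.4 | [0.6884 0.0041 0.0108] [ 0.709  0.706 -0.001] 0.1236
scene hook 293 [0.6251 0.0116 0.1589] [0.6245 0.0133] [0.015  0.1346] 85.4 | [0.6243 0.0117 0.1592] [ 0.996 -
[... 224 characters left out ...]
87.5 | [ 0.59   -0.2703  0.1355] [0.03  1.    0.001] 0.113
top tin 393 [0.5966 0.2799 0.195 ] [0.5972 0.2806] [0.0655 0.0688] 77.8 | [0.597  0.2796 0.195 ] [-0.98   0.201  0.005] 0.0693
top base 479 [0.6781 0.0029 0.0117] [0.68   0.0125] [0.1521 0.1636] 0.8 | [0.6788 0.0131 0.0116] [ 0.157  0.988 -0.001] 0.1644
top hook 110 [0.6228 0.0132 0.1606] [0.6152 0.0134] [0.0119 0.1228] 85.3 | [0.6152 0.0134 0.1606] [-0.996  0.084 -0.003] 0.1228
top post 23 [0.6784 0.0094 0.192 ] [0.6791 0.0084] [0.0121 0.0162] 25.4 | [0.6784 0.0083 0.1922] [-0.3    0.952 -0.062] 0.0167
top bar 5 [ 0.5784 -0.3222  0.1335] [ 0.5797 -0.3227] [0.0048 0.0085] 44.7 | [ 0.5789 -0.3228  0.1332] [-0.515  0.285 -0.808] 0.0115
```

View pics/scene2.png

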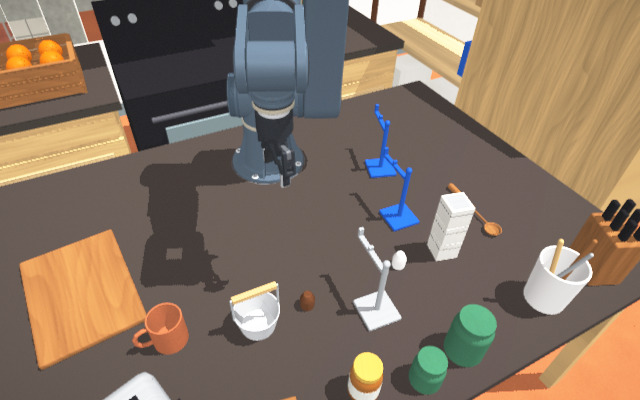

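The three tins stand flush in one column at (450,225), with the top one at z 0.195 as expected. The pail bar is unchanged at (255,293), so I'll grasp it next.

```bash
cat >> arm.py <<'E'
hd=np.radians(-5.); H=np.array([np.cos(hd),np.sin(hd)]); B=np.array([-H[1],H[0]])  # hook line, bar dir
S=np.array([.5873,.0158])
def tcp(x,off=-.032): return S+H*x+B*off
E
python3 - <<'E'
from arm import *
import cv2
a=np.radians(87.7);g=np.array([.585,-.2705])-.032*np.array([np.cos(a),np.sin(a)])
manip.move_ptp([*g,.22],R(-2.3)); st()
manip.move_l([*g,.113],max_speed=.1); st()
manip.set_gripper(0,100); st("grip")
manip.move_l([*g,.21],max_speed=.1); st("lift")
manip.move_l([*tcp(-.14),.185],R(-5),max_speed=.15); manip.dwell(.4); st()
from meas import *
for n in("scene","top"):
    f,d=manip.grab_frame(n); cv2.imwrite(f"pics/{n}3.png",f[:,:,::-1]); np.savez(n+"3.npz",p=f,d=d)
    P,_=cloud(n,f,d); m=S-.14*H
    for k,b in dict(bar=(*m,.07,.19,.215),rim=(*m,.075,.125,.143)).items():
        Q=box(P,*b)
        if len(Q)>4: print(n,k,len(Q),np.median(Q,0).round(4),*rect(Q),'|',*line(Q))
print(m)
E
```

```text
15.33 [ 0.5837 -0.3018  0.2208] F [-0.3  0.3  0.7] w 1.0 g 0.0 q [-0.55  0.56  1.36  0.    1.22 -0.51]
 16.55 [ 0.584  -0.3027  0.1137] F [1.  0.5 1. ] w 1.002 g 0.0 q [-0.55  0.67  1.45 -0.    1.02 -0.51]
grip 17.21 [ 0.5839 -0.3028  0.1133] F [-1.1 -1.3  2.5] w 0.142 g 97.9 q [-0.55  0.67  1.45 -0.    1.02 -0.51]
lift 18.32 [ 0.5834 -0.3023  0.2092] F [ 0.5  0.3 -2.4] w 0.146 g 97.4 q [-0.55  0.57  1.37  0.    1.2  -0.51]
 21.07 [ 0.445  -0.0039  0.185 ] F [ 0.9 -0.  -2.4] w 0.148 g 97.5 q [-0.11  0.22  1.96 -0.    0.96 -0.03]
scene bar 230 [0.4577 0.0265 0.2058] [0.4575 0.0272] [0.1128 0.0359] 79.7 | [0.4569 0.0279 0.2046] [0.031 0.999 0.022] 0.1132
scene rim 250 [0.4577 0.0417 0.1324] [0.4506 0.027 ] [0.1067 0.1096] 57.8 | [0.4572 0.0318 0.1319] [ 0.629 -0.777  0.007] 0.113
[0.44783274 0.0280018 ]
```

View pics/scene3.png

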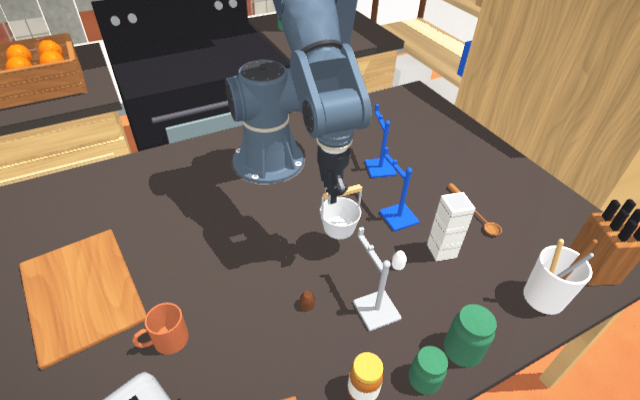

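The pail hangs level from the gripper at (341,215), in line with the hook. Bar clearance over the tip is about 12 mm. I'll slide it over the seat and lower it.

```bash
python3 - <<'E'
from arm import *
import cv2
ok=True
for x in(-.10,-.06,-.03,0.):
    manip.move_l([*tcp(x),.185],max_speed=.08); f=manip.current_force(); st(x)
    if np.abs(f[:2]).max()>6 or f[2]>3: ok=False;break
if ok:
    manip.move_l([*tcp(0),.160],max_speed=.06); st()
    for z in np.arange(.158,.144,-.002):
        manip.move_l([*tcp(0),z],max_speed=.03); st("down")
        if manip.current_force()[2]>0.5: break
manip.dwell(.3); st()
for n in("scene","top"):
    f,d=manip.grab_frame(n); cv2.imwrite(f"pics/{n}4.png",cv2.resize(f[150:350,240:560] if n=="scene" else f[60:260,200:520],None,fx=2,fy=2)[:,:,::-1])
E
```

```text
-0.1 21.82 [ 0.4845 -0.0073  0.1847] F [ 0.2  0.4 -2.1] w 0.144 g 97.5 q [-0.11  0.29  1.86 -0.    0.99 -0.02]
-0.06 22.48 [ 0.5243 -0.0108  0.1848] F [-0.2 -0.8 -2.3] w 0.142 g 97.5 q [-0.11  0.36  1.76 -0.    1.02 -0.02]
-0.03 23.0 [ 0.5542 -0.0134  0.1848] F [-0.9 -0.2 -3.4] w 0.141 g 97.5 q [-0.11  0.41  1.69 -0.    1.04 -0.02]
0.0 23.52 [ 0.5841 -0.016   0.1848] F [-0.8 -0.5 -1.4] w 0.143 g 97.5 q [-0.11  0.46  1.61 -0.    1.07 -0.02]
 24.09 [ 0.5845 -0.0161  0.1598] F [ 0.1 -0.  -2.7] w 0.138 g 97.5 q [-0.11  0.49  1.63  0.    1.02 -0.02]
down 24.34 [ 0.5846 -0.0161  0.1581] F [-0.7 -0.  -1.2] w 0.144 g 97.5 q [-0.11  0.5   1.63 -0.    1.02 -0.02]
down 24.59 [ 0.5845 -0.0161  0.1559] F [-0.7 -0.3 -2.4] w 0.141 g 97.5 q [-0.11  0.5   1.63 -0.    1.01 -0.02]
down 24.84 [ 0.5844 -0.0161  0.1539] F [ 0.2 -0.8 -2.5] w 0.141 g 97.5 q [-0.11  0.5   1.63  0.    1.01 -0.02]
down 25.09 [ 0.5844 -0.0161  0.1518] F [ 0.7 -0.4 -2.1] w 0.14 g 97.5 q [-0.11  0.5   1.63 -0.    1.01 -0.02]
down 25.34 [ 0.5844 -0.016   0.1498] F [ 0.   0.9 -2.8] w 0.142 g 97.5 q [-0.11  0.51  1.63  0.    1.   -0.02]
down 25.59 [ 0.5848 -0.0161  0.1483] F [-0.5 -0.2  1.2] w 0.143 g 98.0 q [-0.11  0.51  1.64  0.    1.   -0.02]
 25.89 [ 0.5848 -0.0161  0.1483] F [ 1.  -0.4  1.4] w 0.14 g 98.1 q [-0.11  0.51  1.64  0.    1.   -0.02]
```

View pics/scene4.png

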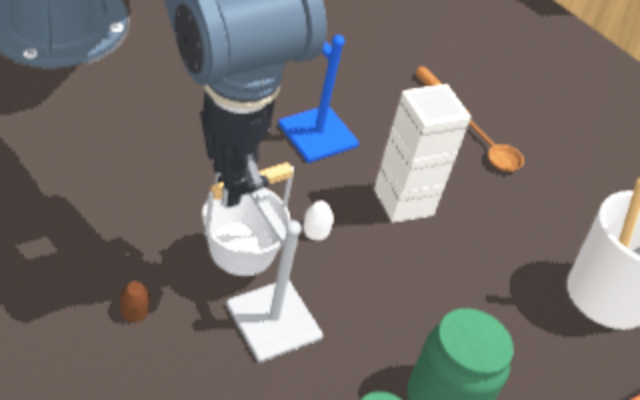

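The pail's bar rests on the hook at (255,185) in this crop. Contact came at the expected height (TCP 0.148), so I'll release and back off.

```bash
python3 - <<'E'
from arm import *
from meas import *
import cv2
manip.set_gripper(.55,20); manip.dwell(.4); st()
p=manip.current_ee_pos(); manip.move_l([p[0],p[1],.30],max_speed=.08); st()
manip.move_ptp([.40,-.30,.32],R(-5)); manip.dwell(1); st()
for n in("scene","top"):
    f,d=manip.grab_frame(n); cv2.imwrite(f"pics/{n}5.png",cv2.resize(f[150:350,240:560] if n=="scene" else f[60:260,200:520],None,fx=2,fy=2)[:,:,::-1])
    P,_=cloud(n,f,d)
    for k,b in dict(bar=(*S,.08,.163,.178),rim=(*S,.075,.092,.107),tin=(.60,.28,.07,.187,.205)).items():
        Q=box(P,*b)
        if len(Q)>4: print(n,k,len(Q),np.median(Q,0).round(4),*rect(Q),'|',*line(Q))
E
```

```text
26.82 [ 0.5845 -0.0161  0.148 ] F [-0.3 -0.2  0.3] w 0.547 g 0.0 q [-0.11  0.51  1.64 -0.    1.   -0.02]
 28.87 [ 0.5844 -0.0161  0.2997] F [-0.3  0.4 -0.3] w 0.552 g 0.0 q [-0.11  0.36  1.47 -0.    1.31 -0.02]
 31.15 [ 0.4  -0.3   0.32] F [-0.5  0.1 -1. ] w 0.547 g 0.0 q [-0.74  0.18  1.66  0.    1.31 -0.65]
scene bar 338 [0.5933 0.0133 0.1715] [0.5912 0.0141] [0.1004 0.0554] 58.7 | [0.5926 0.0146 0.1709] [0.084 0.996 0.003] 0.1108
scene rim 165 [0.604  0.0013 0.0975] [0.599  0.0142] [0.1121 0.0949] 81.1 | [0.6038 0.0182 0.0974] [ 0.187 -0.982  0.004] 0.109
scene tin 491 [0.6051 0.2774 0.1938] [0.603  0.2807] [0.0669 0.0671] 78.5 | [0.6038 0.2774 0.1936] [ 0.941  0.338 -0.007] 0.0868
top bar 181 [0.5856 0.0149 0.1713] [0.5967 0.0068] [0.0922 0.0944] 50.6 | [0.5895 0.0147 0.171 ] [-0.078 -0.997 -0.018] 0.1124
top rim 95 [0.5899 0.0198 0.0988] [0.5868 0.0136] [0.1068 0.1053] 88.9 | [0.5865 0.0164 0.0989] [-0.987  0.161  0.018] 0.1081
top tin 391 [0.5965 0.2796 0.195 ] [0.5975 0.2801] [0.0646 0.0663] 77.5 | [0.5979 0.2801 0.1951] [-0.915 -0.403  0.003] 0.086
```

View pics/scene5.png

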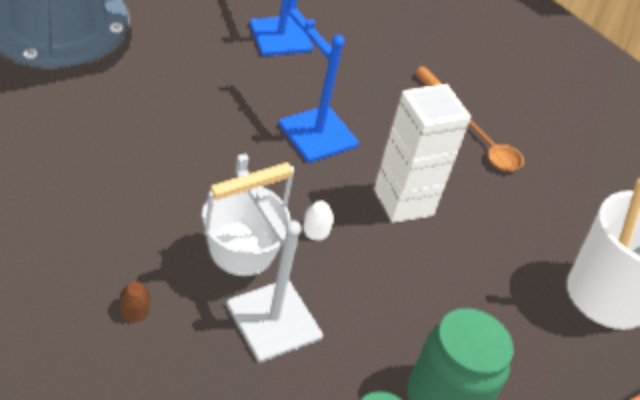

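The pail hangs level: the bar middle (253,180) sits in the seat behind the tip (242,160). The column is intact at (425,150) and the robot is clear of everything.

```bash
python3 -c "
from bench import manip
print(manip.sign_off())"
```

```text
the job is handed in; nothing more can be done
None
```

I put the single tin squarely on the column and hung the pail level in the grey hook's seat; the job was handed in at about 31 s of the 64 s allowed, but the hand-in call returned no verdict.

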